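# Change probes: cap the blue one, uncap the orange one

### The job

We are changing probes on the measuring arm. Take the blue cap out of the tray and press it straight down over the bare ruby stylus of the blue-ringed probe until it snaps fully home, and pull the orange cap straight up off the orange-ringed probe and leave it standing upright, mouth down, in the tray. Nothing may knock against either ruby stylus, and the other things on the bench stay where they are.

Things in the scene. Friction and masses are not known exactly. Their poses are not given: they have to be found in the camera images.
- rack: probe rack fixed on the bench, an aluminium and grey bar 110 mm (x) x 310 mm (y), origin under its centre; its top, 30 mm above the table, carries three upright fixed probes 95 mm apart along y, in any order: blue-, orange- and grey-ringed
- blue_seat (a point): centre of the steel shoulder (50 mm across, 60 mm above the table) of the blue-ringed probe, on which the cap's mouth rests when home; z up along the probe. Coloured ring 62 mm across, its top 16 mm lower. Above this point: spigot 32 mm across, 25 mm high, with four sprung brass balls 8 mm up that stand out 2.6 mm; a cone, 8 mm; the stylus, ending 88 mm above this point.
- orange_seat (a point): the same point of the orange-ringed probe, which is alike but wears the orange cap, fully home, at the start
- grey_seat (a point): the same point of the third probe, grey-ringed; it keeps its grey cap, of the same size (top 100 mm above this point)
- blue_stylus: stylus of the blue-ringed probe, bare at the start: steel stem 5 mm thick with a ruby ball 8 mm across at the tip; origin at the stem's foot, 46 mm above blue_seat, tip 42 mm higher. Fragile: a light touch of 2 N at most
- orange_stylus: the same of the orange-ringed probe, inside the orange cap at the start; ruby ball 10 mm. Fragile: 2 N at most
- blue_cap_mid (a point): centre of the blue cap, half-way up; z from its open mouth to its closed top. Stiff plastic, 46 mm outside, 100 mm long, 50 to 100 g, mouth 34 mm across, hollow 94 mm deep. Stands mouth down in the tray at the start. Home, this point is 50 mm above blue_seat. Pushed on, it stops on the brass balls 12 mm short, then takes about 10 N to snap down; about 10 N pulls it off.
- orange_cap_mid (a point): centre of the orange cap, alike in all; home on the orange-ringed probe at the start. Standing in the tray, this point is 50 mm above tray_in
- tray_in (a point): centre of the floor of the open steel tray, fixed on the bench; x across its 172 mm inside width, y along its 242 mm inside length; walls 4 mm thick, 24 mm above this floor, which is 4 mm above the table. The stylus box lies in its -y end, the blue cap starts in its +y half, where a cap has room
- stylus_box_mid (a point): centre of a small clear box with white lid, 72 x 50 x 28 mm, in the tray; leave it
- ref_sphere_mid (a point): middle of the reference sphere: white ball on a post with round dark base 60 mm across, 107 mm high, standing beyond the rack and tray; leave it
- cleaner_mid (a point): middle of a white cleaner bottle with blue cap, 60 mm across, 150 mm high, far left; leave it
- calliper_mid (a point): middle of the calliper lying flat beyond the rack and tray, 215 mm long, 14 mm high; leave it
- mouse_mid (a point): middle of the black computer mouse on a blue mat beyond the rack and tray, 108 x 60 x 33 mm; leave it
- driver_grip (a point): handle of the screwdriver lying on the right, 170 mm long; leave it

How it is judged:
By the outcome, as a careful person would: the job done as asked, in the order asked, and still so for the second after the job is handed in, with the robot touching nothing.
It also fails if it takes over 67 s, if anything falls off the work surface, if the arm or the gripper's body presses on something with over 40 N, if the wrist force passes 120 N, or if a joint passes its speed limit or range.

### The arm

A 6-joint arm with a two-finger parallel gripper is mounted at the origin on the work surface. World frame = base frame: x ahead of the robot, y to its left, z up, the work surface at z = 0. Lengths are in m, angles in degrees, forces in N, time in s.
With the tool pointing down it reaches from about 0.375 to 0.9 m from the base axis. Payload 3.1 kg.
Tool frame: the origin (TCP) lies at the very end of the fingers, on their centre line; the grasp point (between the pads) lies 19 mm behind it; z points along the fingers, y is the direction in which the jaws open and shut (so a half turn about z gives the same grasp; the last joint's range is limited). The gripper opens to 87 mm and grips with 3 to 60 N. Pads are 19 mm wide; open, the fingers measure 117 mm over their backs; the gripper's body (75 mm by 190 mm) begins 51 mm behind the grasp point.
Start: joints at [62.309, 30.224, 82.088, -0, 67.689, -10.227], TCP at [0.188, 0.596, 0.223] pointing down, gripper open.
Joint ranges: [-176.69, 176.69], [-43.24, 126.21], [12.49, 139.97], [-82, 262], [0, 151.66], [-163.58, 163.58]. Speed limits (degrees/s): [159.86, 159.86, 180, 180, 180, 180].

### API

Orientations are given as a 3x3 rotation matrix whose columns are the frame's x, y, z axes.
In Python, from rig import read_state, capture, hand_in gives the robot as it stands. The module is installed in compiled form; this text tells all that it offers.
- The arm moves only by the tool move_arm, never from a script. Its arguments are lists of equal length, an entry for each row: "linear": the shift along the tool's x, y, z in cm, a list of three; "angular": the turn, a rotation vector about the tool's x, y, z in rad, a list of three; "fingers": the gripper command: -1 is fully open, 1 is shut, values between are in proportion. In form: {"linear": [[tx, ty, tz], ...], "angular": [[wx, wy, wz], ...], "fingers": [fingers, ...]}. A call has 1 to 12 rows; each row is the pose to reach, as a shift and turn from the pose measured when the call began, along the tool's axes at that moment; what a row does not reach only later rows make up. A row lasts 1/12 s, in which the tool goes at most 41.7 mm and 7.16 degrees, less where a joint would pass 70% of its speed; a pose out of reach is approached as far as the arm can. A call with a gripper value outside its range is refused whole. The fingers move at their own pace and stop on an object; the grip force is fixed at half the most. Time passes only in rows, so rows that repeat a pose let the fingers close. It gives the time, the measured TCP pose, the force and the opening at its end, in the units of the state.
- read_state(): the state, without advancing time (a new reading comes with each control period).
- capture(name): name is "side" or "top" or "wrist"; returns a dict with "color" (480x640x3 uint8, red, green, blue), "fx", "fy", "cx", "cy" (pixels), "view" (4x4, takes a point from world to camera coordinates); the wrist camera has in their place "hand_eye" (4x4, takes a point from camera to tool coordinates, whose origin is the TCP and whose axes are the flange's). Camera axes: x right, y down, z forward; pixel columns grow to the right and rows downward; lengths in m; the calibration is good to about 2 mm. A picture is of the moment at which its call begins: read the wrist's pose just before it. There is no depth.
- hand_in(): hands the job in, once; it reports no verdict.
The state is a dict: "time_s": time; "joint_positions": joint angles; "qvel": joint speeds; "tau": joint torques, N m; "position": TCP position; "tcp_rot": TCP orientation; "force": force on the tool from outside, world axes, zero at the start; "moment": the same for the moment, N m; "opening": opening from 0.0 (shut) to 1.0 (fully open).
Only numpy, scipy, OpenCV 4.12 (cv2) and the standard library are available. Lean on these libraries where they do the work, as an engineer would, in place of code of your own. Each camera call takes 0.05 s, during which the arm holds its last target. There are 200 camera calls.

## Working session

There is one attempt and no reset: what is moved stays moved. The work goes in short steps, Python scripts to look and compute and a tool call to move; the robot and the scene stay as the last step left them, time stands still between calls to the robot, and variables do not carry over. Pictures are saved under pics/ and viewed, about 8 in all and at most 12, crops included, and the job is handed in when it is done.

Besides the shell and the picture viewer there is one more tool, called after "Emit:" by a JSON object that holds its "name" and its "arguments". move_arm: Moves the arm, as the interface text tells. Its arguments: {"type":"object","properties":{"linear":{"type":"array"},"angular":{"type":"array"},"fingers":{"type":"array"}},"required":["linear","angular","fingers"]}

```bash
mkdir -p pics
cat > h.py <<'E'
import numpy as np, cv2
from rig import read_state, capture, hand_in
def snap(cam,fn):
    s=read_state(); c=capture(cam); cv2.imwrite('pics/'+fn,c['color'][:,:,::-1])
    K=np.array([[c['fx'],0,c['cx']],[0,c['fy'],c['cy']],[0,0,1]])
    if cam=='wrist':
        T=np.eye(4);T[:3,:3]=s['tcp_rot'];T[:3,3]=s['position'];V=np.linalg.inv(T@np.array(c['hand_eye']))
    else: V=np.array(c['view'])
    np.savez('pics/'+fn+'.npz',K=K,V=V); return c['color']
def load(fn): d=np.load('pics/'+fn+'.npz'); return d['K'],d['V']
def proj(fn,P):
    K,V=load(fn); p=(V[:3,:3]@np.asarray(P,float).reshape(-1,3).T+V[:3,3:]); q=K@p; return (q[:2]/q[2]).T
def onz(fn,uv,z):
    K,V=load(fn); R=V[:3,:3]; o=-R.T@V[:3,3]; d=R.T@np.linalg.inv(K)@np.array([*uv,1.]); return o+d*(z-o[2])/d[2]
def tri(obs):
    A=[];b=[]
    for fn,uv in obs:
        K,V=load(fn); R=V[:3,:3]; o=-R.T@V[:3,3]; d=R.T@np.linalg.inv(K)@np.array([*uv,1.]); d/=np.linalg.norm(d)
        M=np.eye(3)-np.outer(d,d); A.append(M); b.append(M@o)
    return np.linalg.lstsq(np.vstack(A),np.hstack(b),rcond=None)[0]
E
python3 - <<'E'
from h import *
snap('top','top0.png'); snap('side','side0.png')
s=read_state(); print(s)
for f in('top0.png','side0.png'):
    K,V=load(f); print(K[0,0],-V[:3,:3].T@V[:3,3], V[2,:3])
E
```

```text
{'time_s': 0.1, 'joint_positions': array([ 6.23102067e+01,  3.02741803e+01,  8.21506244e+01,  1.06962395e-03,
        6.76902470e+01, -1.02257226e+01]), 'qvel': array([ 0.02285746, -0.08976818, -0.11463896,  0.08055511, -0.00916297,
       -0.02813379]), 'tau': array([-9.82426609e-04, -4.40985489e+01, -1.77150732e+01,  6.34740083e-02,
        5.34313009e-02, -5.27068130e-05]), 'position': array([0.18719754, 0.59559636, 0.22165493]), 'tcp_rot': array([[-9.53903022e-01,  3.00113520e-01, -9.48393098e-04],
       [ 3.00114786e-01,  9.53901453e-01, -1.77003757e-03],
       [ 3.73461350e-04, -1.97307098e-03, -9.99997984e-01]]), 'force': array([0.3677711 , 0.10863427, 0.51556794]), 'moment': array([-0.01844318,  0.01060835, -0.02378881]), 'opening': 0.9998844967870806}
581.417160032435 [ 0.47625977 -0.01039042  1.47662449] [ 0.10827814  0.00683593 -0.99409713]
541.8365807585883 [0.3467156  0.86142928 0.86717953] [ 0.23863488 -0.73474268 -0.6349855 ]
```

View pics/top0.png

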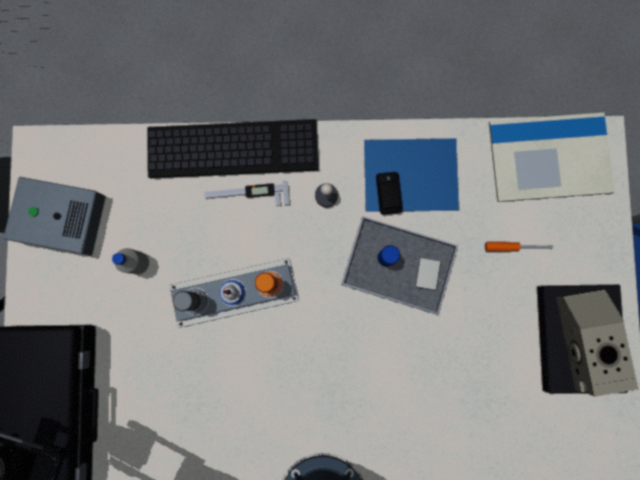

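View pics/side0.png

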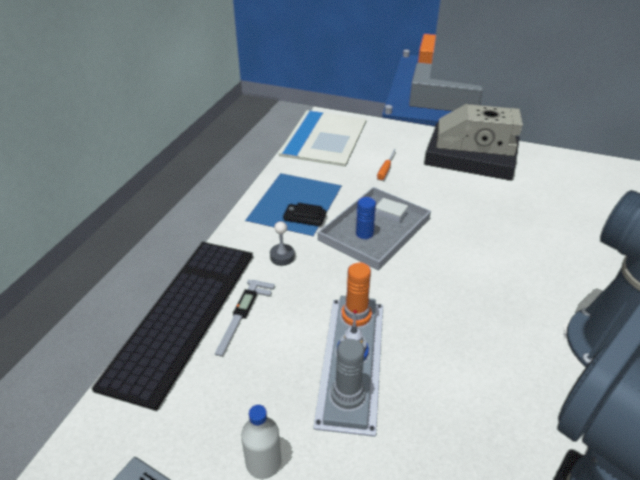

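Top: the rack runs grey (186,300), blue (231,292), orange (267,283). The blue cap top is at (390,256) in the tray, and the box is at (428,274). The side view shows the same layout, with the blue probe partly hidden behind the grey cap.

Run:
```python
from h import *
im=cv2.imread('pics/top0.png')
a=cv2.resize(im[245:335,160:310],None,fx=5,fy=5,interpolation=cv2.INTER_CUBIC)
b=cv2.resize(im[210:320,335:465],None,fx=5,fy=5,interpolation=cv2.INTER_CUBIC)
cv2.imwrite('pics/topc.png',cv2.resize(np.vstack([a[:, :650],b])[:1000],None,fx=.6,fy=.6))
for n,uv,z in [('ocap',(266,281),.160),('gcap',(185,299),.16),('ring',(231.5,293),.05),('bcap',(389,255),.104),('box',(428,274),.03)]:
    print(n,onz('top0.png',uv,z).round(3))
t=[onz('top0.png',uv,.028).round(3) for uv in [(362,218),(456,247),(438,313),(344,285)]];print(t,np.mean(t,0))
r=[onz('top0.png',uv,.0).round(3) for uv in [(171,287),(291,261),(298,297),(180,325)]];print(r,np.mean(r,0))
K,V=load('top0.png')
s=read_state();c=capture('wrist');print(c['hand_eye'],c['fx'])
```

```text
ocap [0.525 0.121 0.16 ]
gcap [0.487 0.304 0.16 ]
ring [0.501 0.216 0.05 ]
bcap [ 0.584 -0.165  0.104]
box [ 0.541 -0.269  0.03 ]
[array([ 0.684, -0.108,  0.028]), array([ 0.607, -0.341,  0.028]), array([ 0.444, -0.29 ,  0.028]), array([ 0.517, -0.06 ,  0.028])] [ 0.563   -0.19975  0.028  ]
[array([0.519, 0.378, 0.   ]), array([0.581, 0.073, 0.   ]), array([0.489, 0.056, 0.   ]), array([0.424, 0.354, 0.   ])] [0.50325 0.21525 0.     ]
[[ 6.86057147e-04 -9.66569022e-01 -2.56405645e-01  6.92372627e-02]
 [ 9.99999482e-01  4.70216008e-04  9.03102442e-04 -6.48131033e-04]
 [-7.52344806e-04 -2.56406132e-01  9.66568844e-01 -1.63357252e-01]
 [ 0.00000000e+00  0.00000000e+00  0.00000000e+00  1.00000000e+00]] 423.56949460172905
```

```bash
cat >> h.py <<'E'
from scipy.spatial.transform import Rotation as Ro
def go(P,yaw=11.7):
    s=read_state(); R=np.array(s['tcp_rot']); p=np.array(s['position'])
    y=np.array([np.cos(np.radians(yaw)),np.sin(np.radians(yaw)),0]); z=np.array([0,0,-1.]); T=np.c_[np.cross(y,z),y,z]
    d=np.array(P)-p
    print('t',round(s['time_s'],2),'pos',p.round(4),'f',np.round(s['force'],1),'op',round(s['opening'],3))
    print('lin',(R.T@d*100).round(2),'ang',Ro.from_matrix(R.T@T).as_rotvec().round(4), 'rows',np.linalg.norm(d)/.0417)
E
python3 - <<'E'
from h import *
go([.518,.154,.30])
E
```

```text
t 0.15 pos [0.1873 0.5957 0.2218] f [-0.1  0.3 -0.1] op 0.997
lin [-44.8  -32.22  -7.78] ang [-1.6000e-03  6.0000e-04  1.0618e+00] rows 13.364892661920935
```

Emit:
{"name": "move_arm", "arguments": {"linear": [[-44.8,-32.2,-7.8],[-44.8,-32.2,-7.8],[-44.8,-32.2,-7.8],[-44.8,-32.2,-7.8],[-44.8,-32.2,-7.8],[-44.8,-32.2,-7.8],[-44.8,-32.2,-7.8],[-44.8,-32.2,-7.8],[-44.8,-32.2,-7.8],[-44.8,-32.2,-7.8],[-44.8,-32.2,-7.8],[-44.8,-32.2,-7.8]], "angular": [[0,0,1.062],[0,0,1.062],[0,0,1.062],[0,0,1.062],[0,0,1.062],[0,0,1.062],[0,0,1.062],[0,0,1.062],[0,0,1.062],[0,0,1.062],[0,0,1.062],[0,0,1.062]], "fingers": [-1,-1,-1,-1,-1,-1,-1,-1,-1,-1,-1,-1]}}

```text
time_s: 1.15
position: [0.4847, 0.1978, 0.2924]
tcp_rot: [[-0.202, 0.979, -0.001], [0.979, 0.202, -0.001], [-0.001, -0.001, -1.0]]
force: [1.1, 0.5, -1.2]
opening: 1.001
```

Run:
```python
from h import *
go([.518,.154,.30])
```

```text
t 1.15 pos [0.4847 0.1978 0.2924] f [ 1.1  0.5 -1.2] op 1.001
lin [-4.96  2.38 -0.76] ang [-0.0014  0.0011 -0.0004] rows 1.3324584969519642
```

Emit:
{"name": "move_arm", "arguments": {"linear": [[-5,2.4,-0.8],[-5,2.4,-0.8],[-5,2.4,-0.8],[-5,2.4,-0.8]], "angular": [[0,0,0],[0,0,0],[0,0,0],[0,0,0]], "fingers": [-1,-1,-1,-1]}}

```text
time_s: 1.48
position: [0.5184, 0.1529, 0.3]
tcp_rot: [[-0.2, 0.98, -0.002], [0.98, 0.2, -0.001], [-0.0, -0.002, -1.0]]
force: [0.2, 0.5, -0.4]
opening: 0.999
```

Run:
```python
from h import *
snap('wrist','w1.png')
print(proj('w1.png',[[.501,.216,.044],[.501,.216,.148],[.525,.121,.16],[.487,.304,.16]]))
go([.56,-.10,.25])
```

```text
[[313.40874847 130.44033071]
 [311.69892581 131.76394357]
 [317.82849923 265.88543262]
 [317.04580623 -11.28726023]]
t 1.53 pos [0.5175 0.1538 0.2999] f [0.2 0.3 0.9] op 1.004
lin [-25.72  -0.94   5.  ] ang [-0.0032  0.0002 -0.0011] rows 6.286510453532016
```

View pics/w1.png

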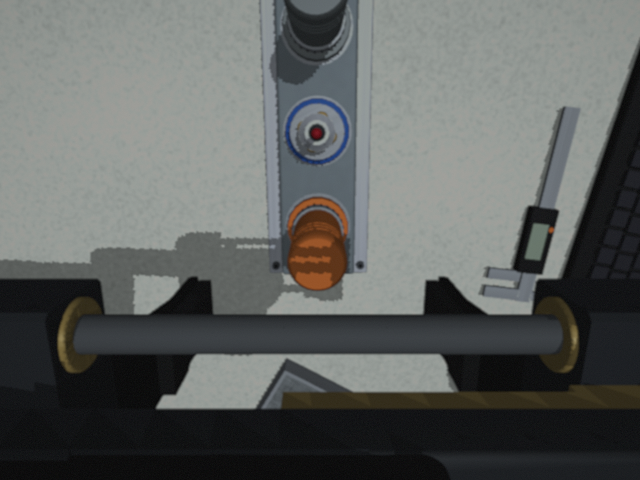

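The wrist view shows the blue ring centred at (317,131), the ruby at (317,132) and the orange cap top at (317,262). The rack is aligned with the image columns.

Run:
```python
from h import *
im=cv2.imread('pics/w1.png').astype(int); b,g,r=im[...,0],im[...,1],im[...,2]
def cen(m,y0,y1):
    m=m.copy(); m[:y0]=0;m[y1:]=0; m[:, :270]=0; m[:,365:]=0; y,x=np.nonzero(m); print(x.min(),x.max(),y.min(),y.max(),len(x)); return ((x.min()+x.max())/2,(y.min()+y.max())/2)
ring=cen((b>r+50)&(b>g+40),80,180); print(ring,onz('w1.png',ring,.044))
rub=cen((r>g+50)&(b<g+50),110,155); print(rub,onz('w1.png',rub,.146))
print(onz('w1.png',(317,263),.160))
```

```text
286 347 99 163 552
(np.float64(316.5), np.float64(131.0)) [0.50400912 0.21608524 0.044     ]
312 320 129 137 70
(np.float64(316.0), np.float64(133.0)) [0.504209   0.21574369 0.146     ]
[0.52393094 0.12311274 0.16      ]
```

Emit:
{"name": "move_arm", "arguments": {"linear": [[-25.7,-0.9,5],[-25.7,-0.9,5],[-25.7,-0.9,5],[-25.7,-0.9,5],[-25.7,-0.9,5],[-25.7,-0.9,5],[-25.7,-0.9,5],[-25.7,-0.9,5],[-25.7,-0.9,5]], "angular": [[0,0,0],[0,0,0],[0,0,0],[0,0,0],[0,0,0],[0,0,0],[0,0,0],[0,0,0],[0,0,0]], "fingers": [-1,-1,-1,-1,-1,-1,-1,-1,-1]}}

```text
time_s: 2.28
position: [0.5596, -0.0981, 0.2495]
tcp_rot: [[-0.202, 0.979, -0.005], [0.979, 0.202, 0.001], [0.002, -0.005, -1.0]]
force: [-0.7, 0.6, -0.1]
opening: 1.004
```

Emit:
{"name": "move_arm", "arguments": {"linear": [[-14,1.3,0],[-14,1.3,0],[-14,1.3,0],[-14,1.3,0],[-14,1.3,0],[-14,1.3,0],[-14,1.3,0]], "angular": [[0,0,0],[0,0,0],[0,0,0],[0,0,0],[0,0,0],[0,0,0],[0,0,0]], "fingers": [-1,-1,-1,-1,-1,-1,-1]}}

```text
time_s: 2.87
position: [0.6, -0.2292, 0.2491]
tcp_rot: [[-0.204, 0.979, -0.006], [0.979, 0.205, 0.003], [0.004, -0.006, -1.0]]
force: [-0.3, 0.5, -0.1]
opening: 1.002
```

Run:
```python
from h import *
snap('wrist','w2.png')
go([.60,-.23,.25])
im=cv2.imread('pics/w2.png').astype(int); b,g,r=im[...,0],im[...,1],im[...,2]
print(proj('w2.png',[.584,-.165,.104]))
```

```text
t 2.92 pos [ 0.6001 -0.2293  0.2493] f [-0.2  0.4  0.1] op 1.002
lin [-0.07 -0.02 -0.07] ang [-0.0054 -0.0037  0.002 ] rows 0.02466621173919073
[[314.80052785 131.78270251]]
```

View pics/w2.png

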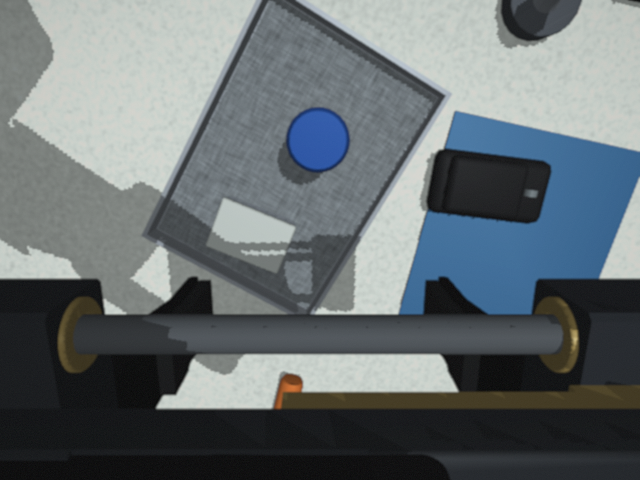

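The blue cap top is centred at (318,139), upright in the tray. Its spot will be free later for the orange cap.

Run:
```python
from h import *
c=onz('w2.png',(318,139),.104); print(c)
go([c[0],c[1],.16])
```

```text
[ 0.58723328 -0.16939728  0.104     ]
t 2.92 pos [ 0.6001 -0.2293  0.2493] f [-0.2  0.4  0.1] op 1.002
lin [6.09 0.02 8.95] ang [-0.0054 -0.0037  0.002 ] rows 2.5961288387122585
```

Emit:
{"name": "move_arm", "arguments": {"linear": [[6.1,0,4],[6.1,0,8],[6.1,0,8],[6.1,0,8],[6.1,0,11],[6.1,0,14],[6.1,0,17],[6.1,0,19.4],[6.1,0,19.4],[6.1,0,19.4],[6.1,0,19.4]], "angular": [[-0.005,-0.004,0.002],[-0.005,-0.004,0.002],[-0.005,-0.004,0.002],[-0.005,-0.004,0.002],[-0.005,-0.004,0.002],[-0.005,-0.004,0.002],[-0.005,-0.004,0.002],[-0.005,-0.004,0.002],[-0.005,-0.004,0.002],[-0.005,-0.004,0.002],[-0.005,-0.004,0.002]], "fingers": [-1,-1,-1,-1,-1,-1,-1,-1,-1,-1,-1]}}

```text
time_s: 3.83
position: [0.5882, -0.1696, 0.0576]
tcp_rot: [[-0.203, 0.979, 0.003], [0.979, 0.203, -0.002], [-0.003, 0.003, -1.0]]
force: [0.4, -0.5, 1.2]
opening: 1.003
```

Run:
```python
from h import *
go([.5872,-.1694,.055])
```

```text
t 3.83 pos [ 0.5882 -0.1696  0.0576] f [ 0.4 -0.5  1.2] op 1.003
lin [ 0.04 -0.09  0.26] ang [0.0027 0.0026 0.0004] rows 0.06757317581841865
```

Emit:
{"name": "move_arm", "arguments": {"linear": [[0,-0.1,0.2],[0,-0.1,0.2],[0,-0.1,0.2],[0,-0.1,0.2],[0,-0.1,0.2],[0,-0.1,0.2],[0,-0.1,0.2],[0,-0.1,0.2],[0,-0.1,0.2],[0,-0.1,0.2]], "angular": [[0.003,0.003,0],[0.003,0.003,0],[0.003,0.003,0],[0.003,0.003,0],[0.003,0.003,0],[0.003,0.003,0],[0.003,0.003,0],[0.003,0.003,0],[0.003,0.003,0],[0.003,0.003,0]], "fingers": [-1,-1,0,1,1,1,1,1,1,1]}}

```text
time_s: 4.67
position: [0.5871, -0.1698, 0.0555]
tcp_rot: [[-0.203, 0.979, -0.001], [0.979, 0.203, 0.0], [0.001, -0.001, -1.0]]
force: [-0.8, -0.4, -0.6]
opening: 0.531
```

Run:
```python
from h import *
go([.5872,-.1694,.26])
```

```text
t 4.67 pos [ 0.5871 -0.1698  0.0555] f [-0.8 -0.4 -0.6] op 0.531
lin [ 5.000e-02  1.000e-02 -2.045e+01] ang [-0.0006 -0.0006  0.0004] rows 4.904099926164104
```

Emit:
{"name": "move_arm", "arguments": {"linear": [[0,0,-1],[0,0,-3],[0,0,-6],[0,0,-10],[0,0,-14],[0,0,-17],[0,0,-20.4],[0,0,-20.4],[0,0,-20.4]], "angular": [[0,0,0],[0,0,0],[0,0,0],[0,0,0],[0,0,0],[0,0,0],[0,0,0],[0,0,0],[0,0,0]], "fingers": [1,1,1,1,1,1,1,1,1]}}

```text
time_s: 5.42
position: [0.5884, -0.1704, 0.2628]
tcp_rot: [[-0.203, 0.979, 0.005], [0.979, 0.203, -0.002], [-0.003, 0.004, -1.0]]
force: [-0.0, 0.2, -0.6]
opening: 0.527
```

Run:
```python
from h import *
go([.504,.216,.26])
```

```text
t 5.42 pos [ 0.5884 -0.1704  0.2628] f [-0.   0.2 -0.6] op 0.527
lin [39.55 -0.4   0.15] ang [0.0043 0.0033 0.0006] rows 9.484420885388575
```

Emit:
{"name": "move_arm", "arguments": {"linear": [[2,0,0],[6,0,0],[10,0,0],[14,0,0],[18,0,0],[22,0,0],[26,0,0],[30,0,0],[34,-0.4,0],[37,-0.4,0],[38.5,-0.4,0],[39.5,-0.4,0]], "angular": [[0.004,0.003,0],[0.004,0.003,0],[0.004,0.003,0],[0.004,0.003,0],[0.004,0.003,0],[0.004,0.003,0],[0.004,0.003,0],[0.004,0.003,0],[0.004,0.003,0],[0.004,0.003,0],[0.004,0.003,0],[0.004,0.003,0]], "fingers": [1,1,1,1,1,1,1,1,1,1,1,1]}}

```text
time_s: 6.42
position: [0.5018, 0.2175, 0.2598]
tcp_rot: [[-0.206, 0.979, -0.004], [0.979, 0.206, -0.001], [0.0, -0.004, -1.0]]
force: [0.1, -0.1, -0.8]
opening: 0.527
```

Run:
```python
from h import *
go([.504,.216,.26])
```

```text
t 6.42 pos [0.5018 0.2175 0.2598] f [ 0.1 -0.1 -0.8] op 0.527
lin [-0.19  0.18 -0.02] ang [-0.0038 -0.      0.0034] rows 0.06308988867863646
```

Emit:
{"name": "move_arm", "arguments": {"linear": [[-0.2,0.2,0],[-0.2,0.2,0],[-0.2,0.2,0],[-0.2,0.2,0],[-0.2,0.2,0]], "angular": [[-0.004,0,0.003],[-0.004,0,0.003],[-0.004,0,0.003],[-0.004,0,0.003],[-0.004,0,0.003]], "fingers": [1,1,1,1,1]}}

```text
time_s: 6.83
position: [0.5046, 0.2147, 0.2597]
tcp_rot: [[-0.201, 0.98, -0.0], [0.98, 0.201, -0.0], [-0.0, -0.0, -1.0]]
force: [0.0, 0.1, -1.5]
opening: 0.528
```

Run:
```python
from h import *
a=snap('wrist','w3.png'); b=snap('side','s3.png')
go([.504,.216,.26])
a=a[150:330,220:420]; b=b[250:420,280:450]
m=np.hstack([cv2.resize(a,(444,400)),cv2.resize(b,(356,356*170//170)).copy() if 0 else cv2.resize(b,(356,400))])
cv2.imwrite('pics/m3.png',m[:,:,::-1])
print(proj('w3.png',[[.504,.216,.044],[.504,.216,.26],[.504,.216,.2085]]))
```

```text
t 6.93 pos [0.5045 0.215  0.2598] f [-0.6 -0.3 -0.1] op 0.527
lin [ 0.1  -0.03 -0.02] ang [ 0.0002  0.0001 -0.0011] rows 0.026407693083623875
[[316.98916876 203.77369472]
 [316.26269783 295.9814655 ]
 [316.55849593 258.43710858]]
```

View pics/m3.png

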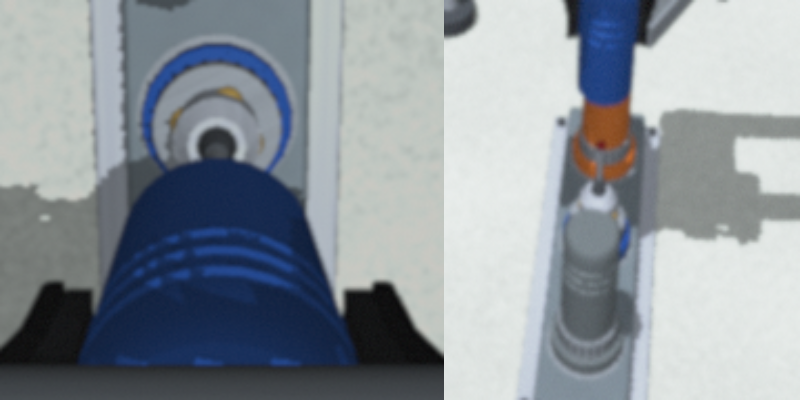

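Left: the cap is held straight above the blue probe, with the ring centred at about (217,118) and the cap's centre column at about 219. Right: the cap is well above the ruby. I'll measure the sideways bias.

Run:
```python
from h import *
im=cv2.imread('pics/w3.png').astype(int); b,g,r=im[...,0],im[...,1],im[...,2]
K,V=load('w3.png')
m=(b>r+35)&(b>g+20)
for y in (190,205,250,265,280,295,305):
    x=np.nonzero(m[y,255:385])[0]+255; print(y,x.min(),x.max(),(x.min()+x.max())/2)
# ring extents
for y in (178,184,190,196,202):
    x=np.nonzero(m[y,275:360])[0]+275; print('ring',y,x.min(),x.max(),(x.min()+x.max())/2)
print(proj('w3.png',[[.504,.216,.044]]))
s=read_state();R=np.array(s['tcp_rot']);p=s['position']
for dz in (.05,.02,0,-.03): print(proj('w3.png',p+R@[.0,0,dz]))
```

```text
190 287 348 317.5
205 284 351 317.5
250 278 356 317.0
265 273 361 317.0
280 267 367 317.0
295 261 374 317.5
305 258 378 318.0
ring 178 295 339 317.0
ring 184 290 344 317.0
ring 190 287 348 317.5
ring 196 285 350 317.5
ring 202 284 351 317.5
[[316.98916876 203.77369472]]
[[317.18991673 261.08548463]]
[[317.11723386 281.125657  ]]
[[317.05541984 298.16906099]]
[[316.93206975 332.17923256]]
```

Emit:
{"name": "move_arm", "arguments": {"linear": [[0.1,0,0.5],[0.1,0,1.5],[0.1,0,2.7],[0.1,0,4],[0.1,0,5.3],[0.1,0,6.6],[0.1,0,7.9],[0.1,0,9],[0.1,0,10],[0.1,0,10.5],[0.1,0,10.5],[0.1,0,10.5]], "angular": [[0,0,0],[0,0,0],[0,0,0],[0,0,0],[0,0,0],[0,0,0],[0,0,0],[0,0,0],[0,0,0],[0,0,0],[0,0,0],[0,0,0]], "fingers": [1,1,1,1,1,1,1,1,1,1,1,1]}}

```text
time_s: 7.93
position: [0.5043, 0.216, 0.1546]
tcp_rot: [[-0.202, 0.979, -0.0], [0.979, 0.202, -0.0], [-0.0, -0.0, -1.0]]
force: [-0.7, 0.4, -1.2]
opening: 0.533
```

Run:
```python
from h import *
go([.504,.216,.1235])
```

```text
t 7.93 pos [0.5043 0.216  0.1546] f [-0.7  0.4 -1.2] op 0.533
lin [ 0.01 -0.03  3.11] ang [-0.0002  0.     -0.0011] rows 0.7453677019142327
```

Well aligned. Slow descent onto the spigot, to just above the balls.

Emit:
{"name": "move_arm", "arguments": {"linear": [[0,0,0.3],[0,0,0.6],[0,0,0.9],[0,0,1.2],[0,0,1.5],[0,0,1.8],[0,0,2.1],[0,0,2.4],[0,0,2.6],[0,0,2.7],[0,0,2.7],[0,0,2.7]], "angular": [[0,0,0],[0,0,0],[0,0,0],[0,0,0],[0,0,0],[0,0,0],[0,0,0],[0,0,0],[0,0,0],[0,0,0],[0,0,0],[0,0,0]], "fingers": [1,1,1,1,1,1,1,1,1,1,1,1]}}

```text
time_s: 8.93
position: [0.5044, 0.216, 0.1276]
tcp_rot: [[-0.202, 0.979, -0.0], [0.979, 0.202, -0.0], [-0.0, -0.0, -1.0]]
force: [-0.1, 0.1, -0.5]
opening: 0.528
```

Run:
```python
from h import *
go([.504,.216,.1115])
```

```text
t 8.93 pos [0.5044 0.216  0.1276] f [-0.1  0.1 -0.5] op 0.528
lin [ 0.01 -0.04  1.61] ang [-0.0003  0.0001 -0.0011] rows 0.385031628405222
```

Emit:
{"name": "move_arm", "arguments": {"linear": [[0,0,0.2],[0,0,0.4],[0,0,0.6],[0,0,0.8],[0,0,1.0],[0,0,1.2],[0,0,1.4],[0,0,1.6],[0,0,1.7],[0,0,1.7],[0,0,1.7]], "angular": [[0,0,0],[0,0,0],[0,0,0],[0,0,0],[0,0,0],[0,0,0],[0,0,0],[0,0,0],[0,0,0],[0,0,0],[0,0,0]], "fingers": [1,1,1,1,1,1,1,1,1,1,1]}}

```text
time_s: 9.85
position: [0.5044, 0.216, 0.1114]
tcp_rot: [[-0.202, 0.979, -0.0], [0.979, 0.202, -0.0], [-0.0, -0.0, -1.0]]
force: [-2.2, -0.7, 8.0]
opening: 0.528
```

Run:
```python
from h import *
s=snap('side','s4.png'); w=snap('wrist','w4.png')
go([.504,.216,.1115])
cv2.imwrite('pics/m4.png',np.hstack([cv2.resize(w[130:330,220:420],(400,400)),cv2.resize(s[250:420,280:450],(400,400))])[:,:,::-1])
```

```text
t 9.95 pos [0.5044 0.216  0.1114] f [-2.3 -0.8  8.2] op 0.525
lin [ 0.01 -0.03 -0.01] ang [-0.0001  0.0002 -0.001 ] rows 0.008899528826554353
```

View pics/m4.png

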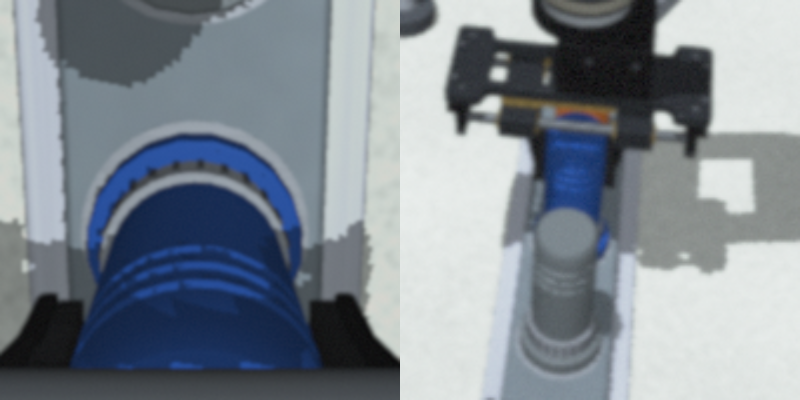

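The mouth now sits against the shoulder, inside the blue ring. The cap's stripes are at the same image row as before, so it did not slip in the grip. I'll press slightly harder to confirm it is fully home.

Emit:
{"name": "move_arm", "arguments": {"linear": [[0,0,0.15],[0,0,0.25],[0,0,0.25],[0,0,0.25]], "angular": [[0,0,0],[0,0,0],[0,0,0],[0,0,0]], "fingers": [1,1,1,1]}}

```text
time_s: 10.28
position: [0.5043, 0.216, 0.1113]
tcp_rot: [[-0.202, 0.979, 0.001], [0.979, 0.202, -0.0], [-0.0, 0.001, -1.0]]
force: [-4.8, -2.2, 17.5]
opening: 0.526
```

Run:
```python
from h import *
w=snap('wrist','w5.png')
go([.504,.216,.1115])
a=cv2.imread('pics/w3.png');b=cv2.imread('pics/w5.png')
for y0 in(235,250,265):  # stripe shift
    t=a[y0:y0+40,290:345]; r=cv2.matchTemplate(b[200:312,285:350],t,cv2.TM_CCOEFF_NORMED); print(y0,cv2.minMaxLoc(r)[1],cv2.minMaxLoc(r)[3][1]+200)
```

```text
t 10.33 pos [0.5043 0.216  0.1113] f [-4.1 -1.3 18.5] op 0.531
lin [ 0.01 -0.03 -0.02] ang [ 0.0007  0.0004 -0.0007] rows 0.009686233102020344
235 0.9293645620346069 235
250 0.9198565483093262 250
265 0.9303113222122192 265
```

Home: hard stop at 18 N, at the expected height, with no slip. Release and rise.

Emit:
{"name": "move_arm", "arguments": {"linear": [[0,0,0],[0,0,0],[0,0,0],[0,0,0],[0,0,0],[0,0,0],[0,0,-1],[0,0,-3],[0,0,-6],[0,0,-9],[0,0,-12],[0,0,-12]], "angular": [[0,0,0],[0,0,0],[0,0,0],[0,0,0],[0,0,0],[0,0,0],[0,0,0],[0,0,0],[0,0,0],[0,0,0],[0,0,0],[0,0,0]], "fingers": [1,-1,-1,-1,-1,-1,-1,-1,-1,-1,-1,-1]}}

```text
time_s: 11.33
position: [0.5082, 0.217, 0.2381]
tcp_rot: [[-0.202, 0.979, 0.014], [0.979, 0.202, 0.003], [-0.0, 0.014, -1.0]]
force: [0.5, 0.4, 1.0]
opening: 1.001
```

Run:
```python
from h import *
snap('top','t6.png');go([.5235,.123,.21])
a=cv2.imread('pics/t6.png');cv2.imwrite('pics/t6c.png',cv2.resize(a[240:340,160:310],(750,500)))
```

```text
t 11.38 pos [0.5067 0.2166 0.2354] f [ 0.4 -0.3 -0.3] op 0.995
lin [-9.5  -0.27  2.54] ang [ 0.0097  0.0004 -0.0007] rows 2.359957217867455
```

Emit:
{"name": "move_arm", "arguments": {"linear": [[-3,-0.3,0],[-7,-0.3,0],[-9.5,-0.3,1],[-9.5,-0.3,2],[-9.5,-0.3,2.5],[-9.5,-0.3,2.5]], "angular": [[0.01,0,0],[0.01,0,0],[0.01,0,0],[0.01,0,0],[0.01,0,0],[0.01,0,0]], "fingers": [-1,-1,-1,-1,-1,-1]}}

```text
time_s: 11.88
position: [0.5214, 0.1232, 0.2083]
tcp_rot: [[-0.202, 0.979, -0.005], [0.979, 0.202, -0.0], [0.001, -0.005, -1.0]]
force: [-0.7, 0.1, 0.3]
opening: 0.997
```

Run:
```python
from h import *
go([.5232,.123,.1115])
```

```text
t 11.88 pos [0.5214 0.1232 0.2083] f [-0.7  0.1  0.3] op 0.997
lin [-0.07  0.23  9.68] ang [-0.0054 -0.0011 -0.0013] rows 2.322587064376148
```

Emit:
{"name": "move_arm", "arguments": {"linear": [[-0.1,0.2,0],[-0.1,0.2,1],[-0.1,0.2,3],[-0.1,0.2,5],[-0.1,0.2,7],[-0.1,0.2,8.5],[-0.1,0.2,9.7],[-0.1,0.2,9.7],[-0.1,0.2,9.7],[-0.1,0.2,9.7],[-0.1,0.2,9.7]], "angular": [[-0.005,0,0],[-0.005,0,0],[-0.005,0,0],[-0.005,0,0],[-0.005,0,0],[-0.005,0,0],[-0.005,0,0],[-0.005,0,0],[-0.005,0,0],[-0.005,0,0],[-0.005,0,0]], "fingers": [-1,-1,-1,-1,-1,-1,-1,-1,-1,-1,-1]}}

```text
time_s: 12.8
position: [0.5237, 0.123, 0.1122]
tcp_rot: [[-0.202, 0.979, 0.001], [0.979, 0.202, 0.001], [0.001, 0.002, -1.0]]
force: [0.4, -0.3, 0.3]
opening: 1.0
```

Run:
```python
from h import *
snap('top','t7.png')
go([.5232,.123,.1115])
```

```text
t 12.85 pos [0.5237 0.1229 0.1123] f [ 0.6 -0.3  0.2] op 1.003
lin [ 0.02 -0.05  0.08] ang [ 0.0017 -0.0007 -0.0008] rows 0.022386869160200905
```

View pics/t6c.png

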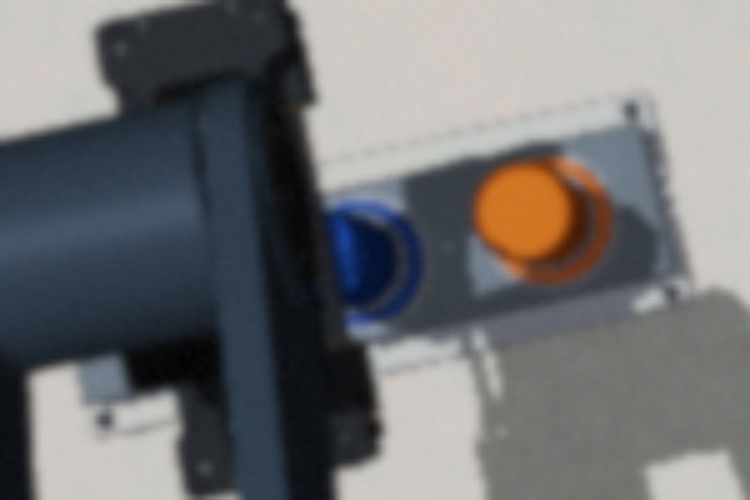

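The blue cap stayed on its probe, at about (370,260). Now close on the orange cap.

Emit:
{"name": "move_arm", "arguments": {"linear": [[0,-0.05,0],[0,-0.05,0],[0,-0.05,0],[0,-0.05,0],[0,-0.05,0],[0,-0.05,0],[0,-0.05,0],[0,-0.05,0]], "angular": [[0.002,0,0],[0.002,0,0],[0.002,0,0],[0.002,0,0],[0.002,0,0],[0.002,0,0],[0.002,0,0],[0.002,0,0]], "fingers": [-1,0,1,1,1,1,1,1]}}

```text
time_s: 13.52
position: [0.5232, 0.1228, 0.1122]
tcp_rot: [[-0.202, 0.979, -0.001], [0.979, 0.202, 0.001], [0.001, -0.0, -1.0]]
force: [0.8, -0.0, -0.4]
opening: 0.557
```

Run:
```python
from h import *
snap('wrist','w8.png'); go([.5232,.123,.1415])
```

```text
t 13.57 pos [0.5233 0.1228 0.1122] f [ 0.6  0.6 -0.3] op 0.527
lin [ 0.02 -0.   -2.93] ang [-0.0002 -0.0008 -0.0009] rows 0.7026287021370249
```

Emit:
{"name": "move_arm", "arguments": {"linear": [[0,0,0],[0,0,0],[0,0,-0.1],[0,0,-0.2],[0,0,-0.3],[0,0,-0.5],[0,0,-0.7],[0,0,-0.9],[0,0,-1.1],[0,0,-1.4],[0,0,-1.7],[0,0,-2.0]], "angular": [[0,0,0],[0,0,0],[0,0,0],[0,0,0],[0,0,0],[0,0,0],[0,0,0],[0,0,0],[0,0,0],[0,0,0],[0,0,0],[0,0,0]], "fingers": [1,1,1,1,1,1,1,1,1,1,1,1]}}

```text
time_s: 14.57
position: [0.5233, 0.1228, 0.133]
tcp_rot: [[-0.202, 0.979, 0.0], [0.979, 0.202, 0.001], [0.001, 0.0, -1.0]]
force: [-0.2, -0.6, 0.0]
opening: 0.529
```

Run:
```python
from h import *
snap('wrist','w9.png'); go([.5232,.123,.26])
a=cv2.imread('pics/w8.png');b=cv2.imread('pics/w9.png')
for y0 in(235,250,265):
    t=a[y0:y0+40,290:345]; r=cv2.matchTemplate(b[200:312,285:350],t,cv2.TM_CCOEFF_NORMED); print(y0,cv2.minMaxLoc(r)[1],cv2.minMaxLoc(r)[3][1]+200)
```

```text
t 14.62 pos [0.5237 0.1228 0.1334] f [ 0.5 -0.8 -0.2] op 0.526
lin [  0.03  -0.03 -12.66] ang [ 0.0014 -0.0004 -0.0009] rows 3.0351408400810627
235 0.8672369122505188 235
250 0.8357656002044678 250
265 0.8690389394760132 265
```

Emit:
{"name": "move_arm", "arguments": {"linear": [[0,0,-0.4],[0,0,-1],[0,0,-2],[0,0,-3.2],[0,0,-4.5],[0,0,-6],[0,0,-7.5],[0,0,-9],[0,0,-10.5],[0,0,-12],[0,0,-13],[0,0,-13]], "angular": [[0,0,0],[0,0,0],[0,0,0],[0,0,0],[0,0,0],[0,0,0],[0,0,0],[0,0,0],[0,0,0],[0,0,0],[0,0,0],[0,0,0]], "fingers": [1,1,1,1,1,1,1,1,1,1,1,1]}}

```text
time_s: 15.62
position: [0.5251, 0.1228, 0.2663]
tcp_rot: [[-0.202, 0.979, 0.007], [0.979, 0.202, 0.001], [-0.001, 0.007, -1.0]]
force: [0.3, -0.7, -1.0]
opening: 0.527
```

Run:
```python
from h import *
go([.5872,-.1694,.26])
```

```text
t 15.62 pos [0.5251 0.1228 0.2663] f [ 0.3 -0.7 -1. ] op 0.527
lin [-29.88   0.17   0.65] ang [ 0.0071  0.0006 -0.0007] rows 7.166223252244316
```

Emit:
{"name": "move_arm", "arguments": {"linear": [[-2,0,0],[-5,0,0],[-9,0,0],[-13,0,0.3],[-17,0.2,0.6],[-21,0.2,0.6],[-25,0.2,0.6],[-28,0.2,0.6],[-29.9,0.2,0.6],[-29.9,0.2,0.6],[-29.9,0.2,0.6],[-29.9,0.2,0.6]], "angular": [[0.007,0,0],[0.007,0,0],[0.007,0,0],[0.007,0,0],[0.007,0,0],[0.007,0,0],[0.007,0,0],[0.007,0,0],[0.007,0,0],[0.007,0,0],[0.007,0,0],[0.007,0,0]], "fingers": [1,1,1,1,1,1,1,1,1,1,1,1]}}

```text
time_s: 16.62
position: [0.5867, -0.1686, 0.2597]
tcp_rot: [[-0.202, 0.979, -0.002], [0.979, 0.202, 0.001], [0.001, -0.002, -1.0]]
force: [-0.2, 0.0, -1.0]
opening: 0.529
```

Run:
```python
from h import *
go([.5872,-.1694,.0582])
```

```text
t 16.62 pos [ 0.5867 -0.1686  0.2597] f [-0.2  0.  -1. ] op 0.529
lin [-0.12  0.07 20.15] ang [-0.0016 -0.0015 -0.0008] rows 4.832300419642528
```

Emit:
{"name": "move_arm", "arguments": {"linear": [[-0.1,0.1,2],[-0.1,0.1,4.5],[-0.1,0.1,7],[-0.1,0.1,10],[-0.1,0.1,13],[-0.1,0.1,15.5],[-0.1,0.1,17.5],[-0.1,0.1,19],[-0.1,0.1,19.8],[-0.1,0.1,20],[-0.1,0.1,20],[-0.1,0.1,20]], "angular": [[-0.002,-0.001,0],[-0.002,-0.001,0],[-0.002,-0.001,0],[-0.002,-0.001,0],[-0.002,-0.001,0],[-0.002,-0.001,0],[-0.002,-0.001,0],[-0.002,-0.001,0],[-0.002,-0.001,0],[-0.002,-0.001,0],[-0.002,-0.001,0],[-0.002,-0.001,0]], "fingers": [1,1,1,1,1,1,1,1,1,1,1,1]}}

```text
time_s: 17.62
position: [0.5882, -0.1689, 0.0607]
tcp_rot: [[-0.203, 0.979, 0.002], [0.979, 0.203, -0.0], [-0.0, 0.002, -1.0]]
force: [-0.1, -0.0, -0.6]
opening: 0.531
```

Run:
```python
from h import *
go([.5872,-.1694,.0562])
```

```text
t 17.62 pos [ 0.5882 -0.1689  0.0607] f [-0.1 -0.  -0.6] op 0.531
lin [-0.03 -0.11  0.45] ang [ 0.0018  0.0005 -0.    ] rows 0.1109715067863526
```

Emit:
{"name": "move_arm", "arguments": {"linear": [[0,-0.1,0.1],[0,-0.1,0.2],[0,-0.1,0.3],[0,-0.1,0.4],[0,-0.1,0.48],[0,-0.1,0.48]], "angular": [[0.002,0,0],[0.002,0,0],[0.002,0,0],[0.002,0,0],[0.002,0,0],[0.002,0,0]], "fingers": [1,1,1,1,1,1]}}

```text
time_s: 18.12
position: [0.5874, -0.1693, 0.0562]
tcp_rot: [[-0.203, 0.979, 0.0], [0.979, 0.203, -0.001], [-0.001, 0.0, -1.0]]
force: [-0.3, -0.4, 1.8]
opening: 0.526
```

Contact with the tray floor. Release and rise.

Emit:
{"name": "move_arm", "arguments": {"linear": [[0,0,0],[0,0,0],[0,0,0],[0,0,0],[0,0,0],[0,0,0],[0,0,-1],[0,0,-3],[0,0,-6],[0,0,-10],[0,0,-14],[0,0,-18]], "angular": [[0,0,0],[0,0,0],[0,0,0],[0,0,0],[0,0,0],[0,0,0],[0,0,0],[0,0,0],[0,0,0],[0,0,0],[0,0,0],[0,0,0]], "fingers": [0.3,-0.2,-1,-1,-1,-1,-1,-1,-1,-1,-1,-1]}}

```text
time_s: 19.12
position: [0.5869, -0.1689, 0.2386]
tcp_rot: [[-0.203, 0.979, 0.0], [0.979, 0.203, -0.001], [-0.001, -0.0, -1.0]]
force: [0.6, 0.5, 0.5]
opening: 0.997
```

Emit:
{"name": "move_arm", "arguments": {"linear": [[-4,-2,-2],[-8,-4,-3],[-12,-8,-3],[-16,-10,-3],[-18,-12,-3],[-18,-12,-3],[-18,-12,-3],[-18,-12,-3]], "angular": [[0,0,0],[0,0,0],[0,0,0],[0,0,0],[0,0,0],[0,0,0],[0,0,0],[0,0,0]], "fingers": [-1,-1,-1,-1,-1,-1,-1,-1]}}

```text
time_s: 19.78
position: [0.5053, -0.3698, 0.2691]
tcp_rot: [[-0.2, 0.98, 0.001], [0.98, 0.2, 0.0], [0.0, 0.001, -1.0]]
force: [-0.6, -0.3, 0.9]
opening: 1.002
```

Run:
```python
from h import *
t=snap('top','t10.png'); s=snap('side','s10.png')
go([.5,-.3,.26])
cv2.imwrite('pics/m10.png',np.hstack([cv2.resize(t[170:340,160:470],(800,439))])[:,:,::-1])
cv2.imwrite('pics/s10c.png',cv2.resize(s[150:450,200:460],(690,796)[::1])[:600,:,::-1] if 0 else cv2.resize(s[170:440,250:450],(444,600))[:,:,::-1])
```

```text
t 19.88 pos [ 0.5062 -0.368   0.2689] f [ 0.3 -0.2  0.6] op 1.001
lin [6.79 0.78 0.89] ang [ 0.0003 -0.0003  0.0008] rows 1.6521506555207013
```

View pics/m10.png

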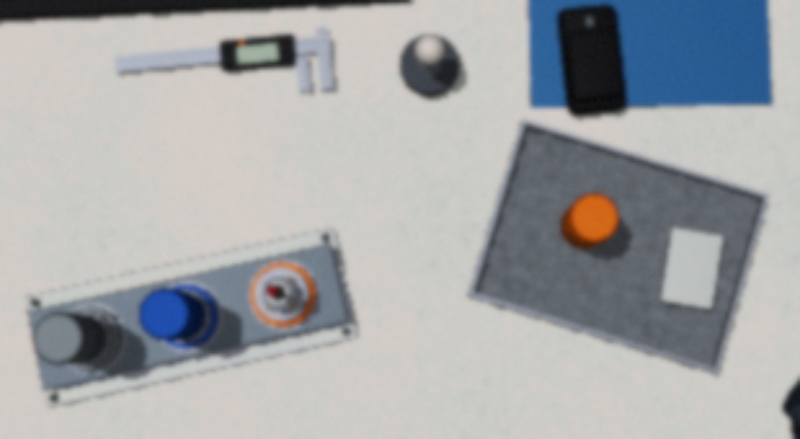

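View pics/s10c.png

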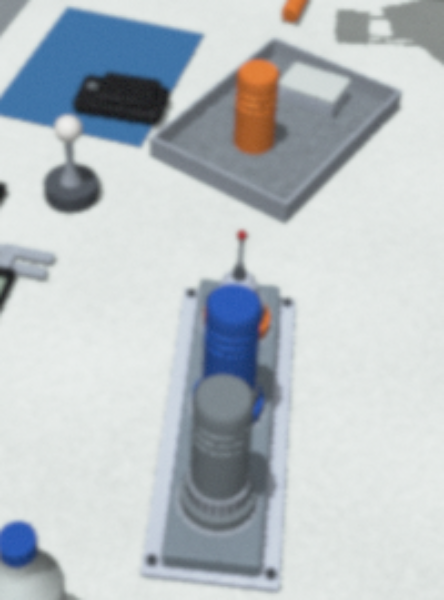

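The orange cap stands upright in the tray at (592,218) in the top crop. The blue cap is on its probe at (170,313), and the orange probe's stylus is bare and upright. Everything else is in place.

```bash
python3 -c "
from rig import *
print(hand_in())"
```

```text
the job is handed in; nothing more can be done
None
```

I did both jobs in the order asked and handed in at about 20 s, with the gripper open and clear of everything.

- **Blue cap:** I took it from the tray and pressed it straight down over the bare ruby stylus of the blue-ringed probe. It came to a hard stop at about 18 N at the expected home height. It had not slipped in the grip, and it stayed on the probe when I let go.
- **Orange cap:** I pulled it straight up off the orange-ringed probe and stood it mouth down in the tray, on the spot where the blue cap had been. I felt it touch the floor lightly before I opened the gripper.

The last top and side pictures show the blue cap on its probe, the orange cap upright in the tray and the bare orange-ringed probe's stylus standing straight. The other things in view look unmoved.

The force readings I saw gave no sign of anything touching either stylus, but I read them only at the end of each move, not continuously. None of my checks failed or disagreed.

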